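# Load the T-coupon on the slide jig and hold it down for tacking

## Robot

A 7-joint arm with a two-finger parallel gripper is mounted at the origin on the work surface. World frame = base frame: x ahead of the robot, y to its left, z up, the work surface at z = 0. Lengths are in mm, angles in rad, forces in N, time in s.
With the tool pointing down it reaches from about 400 to 875 mm from the base axis. Payload 4.4 kg.
Tool frame: the origin (TCP) lies at the very end of the fingers, on their centre line; the grasp point (between the pads) lies 19 mm behind it; z points along the fingers, x is the direction in which the jaws open and shut, and the axes are right-handed (so a half turn about z gives the same grasp; the last joint's range is limited). The gripper opens to 85 mm and grips with 20 to 120 N. Pads are 22 mm wide; open, the fingers measure 114 mm over their backs; the gripper's body (76 mm by 85 mm) begins 54 mm behind the grasp point. The pads swing forward as they close: fully open they stand 13 mm farther back than shut.
Start: joints at [1.24, 0.628, 0.038, 1.517, -0.027, 0.996, -0.02], TCP at [170.143, -627.351, 231.313] pointing down, gripper open.
Joint ranges: [-3.06, 3.06], [-0.37, 2.12], [-1.25, 1.32], [0.18, 2.47], [-1.1, 4.24], [0.23, 1.98], [-2.94, 2.94]. Speed limits (rad/s): [2.57, 2.57, 3.14, 3.14, 3.14, 3.14, 3.14].

## Interface

Orientations are given as [roll, pitch, yaw] about the fixed x, y, z axes, in that order (R = Rz(yaw) Ry(pitch) Rx(roll)).
In Python, from cell import telemetry, get_image, get_calibration, ctrl gives the robot as it stands. The module is installed in compiled form; this text tells all that it offers.
- The arm moves only by the tool arm_command, never from a script. Its arguments are lists of equal length, an entry for each row: "rot": the turn, a rotation vector about the world's x, y, z in degrees, a list of three; "slide": the shift along the world's x, y, z in mm, a list of three; "gripper": the finger opening in mm, from 0 to 85.4. A call has 1 to 5 rows; each row shifts and turns the pose as measured when the row begins; what a row does not reach is not made up. A row lasts 1/12 s, in which the tool goes at most 41.7 mm and 7.16 degrees, less where a joint would pass 70% of its speed; a pose out of reach is approached as far as the arm can. A call with a gripper value outside its range is refused whole. The fingers move at their own pace and stop on an object; the grip force is fixed at half the most. Time passes only in rows, so rows that do not move let the fingers close. It gives the time, the measured TCP pose, the force and the opening at its end, in the units of the state.
- telemetry.read_state(): the state, without advancing time (a new reading comes with each control period).
- get_image(name): name is "side" or "top" or "wrist"; returns (picture, depth): 384x512x3 uint8, red, green, blue; 384x512 float32, mm along the optical axis (not along the pixel's ray), 0 where there is no reading.
- get_calibration(name): a dict with "fx", "fy", "cx", "cy" (pixels), "D" ([k1, k2, p1, p2, k3] as OpenCV has them; the pictures are not rectified), "xyz" and "attitude" of the camera in the world. Camera axes: x right, y up, looking along -z (the intrinsics and any distortion apply to the point x, -y, -z); pixel columns grow to the right and rows downward; lengths in mm; the calibration is good to about 2 mm. A picture is of the moment at which its call begins: read the wrist's pose just before it. get_calibration takes no time and is no camera call; for the wrist camera it gives the pose at the moment of the call.
- ctrl.finish_job(): hands the job in, once; it reports no verdict.
The state is a dict: "clock": time; "qpos": joint angles; "qd": joint speeds; "tau": joint torques, N m; "eef_pos": TCP position; "tool_rot": TCP orientation; "force": force on the tool from outside, world axes, zero at the start; "torque": the same for the moment, N m; "width": finger opening in mm.
Only numpy, scipy, OpenCV 4.12 (cv2) and the standard library are available. Lean on these libraries where they do the work, as an engineer would, in place of code of your own. Each camera call takes 0.05 s, during which the arm holds its last target.

## Task

Push the carriage along its slide until it clicks home against the stop at the welding station. Then take the T-coupon that has two holes, set it down fully over the carriage's two dowels so that its plate lies flat on the carriage, and finish while still gripping it by its upright web and pressing it firmly down, as for tacking: do not let go. Leave the one-hole coupon and the other things on the table where they are.

Things in the scene. Friction and masses are not known exactly. Their poses are not given: they have to be found in the camera images.
- bed: Aluminium slide bed bolted to the table, 110 mm wide, 420 mm long along its own y axis; origin on the table under its middle. Two steel rails run along its y. A dark steel end stop stands across it near its +y end (that end is the welding station); bed z is up.
- carriage (a joint): Travel of the dark steel carriage along the bed's +y, in m: 0 = far back, 0.160 = against the end stop at the welding station, where a spring detent has clicked. About 2 N of friction, and about 6 N to pass the detent in the last 10 mm; it then stays by itself.
- nest (a point): Middle of the carriage's flat top face, 45 mm above the table; axes as the bed's (y = direction of travel to the station). The face is 90 mm (x) wide. Two upright 10 mm steel dowels stand on it at (x, y) = (+21, +45) and (-21, -45) mm; they are 22 mm high, their upper 10 mm tapering to 4 mm.
- tab (a point): Upright flat aluminium push tab at the trailing end of the carriage, 98 mm behind the nest: 40 mm wide across the travel (x), 12 mm thick along it (y), standing from the carriage face to 52 mm above it. This point is in its middle, 45 mm above the face (90 mm above the table). Axes as the bed's.
- coupon_mid (a point): Aluminium T-coupon with TWO holes, lying loose on the table: base plate 70 (x) x 130 (y) x 8 mm, and an upright web 10 mm thick (x), 120 mm long (y) that rises from the plate to 53 mm above the underside, along the plate's middle. Through holes of 13 mm at (+21, +45) and (-21, -45) mm, so it fits the dowels either way round (half turn about z). This point is on its middle axis, 26.5 mm above the underside; z up. About 0.32 kg.
- odd_coupon_mid (a point): Bystander: a T-coupon of the same make and size but with only ONE hole, at (+21, +45) mm; it does not fit. Point as for the other. The two may lie in each other's places.
- spray_can: Bystander: spray can, 60 mm across, 170 mm high; origin under its middle.
- chipping_hammer: Bystander: hammer lying between the robot and the slide bed.
- wire_brush: Bystander: brush lying beyond the slide bed.
- magnet_square: Bystander: red welding square standing on the table, 100 mm long, 100 mm high; origin under its middle.
- tip_jar: Bystander: closed white jar, 56 mm across, 70 mm high; origin under its middle.
- marker: Bystander: marker pen, 130 mm, lying on the table near the robot.
Things that resemble listed ones, but are neither listed nor needed, are in the scene too. Leave any green or orange look-alike of the part that bears coupon_mid alone.

How it is judged (in metres and radians):
On the way, in this order (a step that is already met when the one before it is completed fails the run):
1. the carriage is pushed home into the detent at the station (value of joint carriage above 0.156 m), for 0.2 s.
2. the two-hole coupon is seated over both dowels, with the carriage home (value of joint carriage above 0.156 m and horizontal distance between coupon_mid and nest below 0.004 m and z of coupon_mid in the frame of nest between 0.0235 and 0.0285 m and angle between the y axis of coupon_mid and the y axis of nest, either way round below 0.06 rad and angle between coupon_mid's own z axis and vertical below 0.05 rad), for 0.2 s.
At the end, for the whole second after the job is handed in: The carriage is within 4 mm of the end stop; the two-hole coupon is centred on the nest within 4 mm and 0.06 rad (either way round), flat, its underside within 2 mm of the carriage face; the fingers still hold it and it bears on the carriage with more than 8 N (its weight is about 3 N), steadily (all of step 2 and contact force between coupon and carriage above 8 N and contact force between the fingers and coupon above 3 N and linear speed of coupon below 0.02 m/s); the arm keeps its last pose, push and grip.
It fails at once if the one-hole coupon is moved more than 30 mm (distance of odd_coupon_mid from where it was at the start of the episode above 0.03 m).
It fails at once if another thing on the table is moved more than 30 mm (distance of any of spray_can, chipping_hammer, wire_brush, magnet_square, tip_jar, marker from where it was at the start of the episode above 0.03 m).
It also fails if it takes over 54 s, if anything falls off the work surface, if the arm or the gripper's body presses on something with over 40 N, if the wrist force passes 120 N, or if a joint passes its speed limit or range.

## Working session

There is one attempt and no reset: what is moved stays moved. The work goes in short steps, Python scripts to look and compute and a tool call to move; the robot and the scene stay as the last step left them, time stands still between calls to the robot, and variables do not carry over. Pictures are saved under pics/ and viewed, and the job is handed in when it is done.

Besides the shell and the picture viewer there is one more tool, called after "Emit:" as name(argument=value, ...) on one line, values as JSON. arm_command: Moves the arm, as the interface text tells. Its arguments: {"type":"object","properties":{"rot":{"type":"array"},"slide":{"type":"array"},"gripper":{"type":"array"}},"required":["rot","slide","gripper"]}

```bash
mkdir -p pics
cat > h.py <<'E'
import numpy as np, cv2
from cell import telemetry, get_image, get_calibration, ctrl
from scipy.spatial.transform import Rotation as R
def snap(n,tag):
    c=get_calibration(n); im,d=get_image(n)
    cv2.imwrite(f'pics/{tag}.png',im[:,:,::-1]); np.savez(f'pics/{tag}.npz',im=im,d=d,cal=np.array([c],dtype=object))
    return c,im,d
def load(tag):
    z=np.load(f'pics/{tag}.npz',allow_pickle=True); return z['cal'][0],z['im'],z['d']
def rot(c):
    a=np.array(c['attitude'],float)
    if a.shape==(3,3): return a
    return R.from_euler('xyz',a).as_matrix()
def ray(c,u,v):
    K=np.array([[c['fx'],0,c['cx']],[0,c['fy'],c['cy']],[0,0,1]])
    p=cv2.undistortPoints(np.array([[[u,v]]],float),K,np.array(c['D'],float))[0,0]
    return np.array(c['xyz'],float), rot(c)@np.array([p[0],-p[1],-1])
def atz(c,u,v,z):
    o,r=ray(c,u,v); return o+r*(z-o[2])/r[2]
def atd(c,d,u,v):
    o,r=ray(c,u,v); return o+r*d[int(round(v)),int(round(u))]
def cloud(c,d):
    K=np.array([[c['fx'],0,c['cx']],[0,c['fy'],c['cy']],[0,0,1]])
    h,w=d.shape; uu,vv=np.meshgrid(np.arange(w),np.arange(h))
    p=cv2.undistortPoints(np.stack([uu,vv],-1).reshape(-1,1,2).astype(float),K,np.array(c['D'],float)).reshape(h,w,2)
    r=np.stack([p[...,0],-p[...,1],-np.ones((h,w))],-1)*d[...,None]
    P=r@rot(c).T+np.array(c['xyz']); P[d==0]=np.nan
    return P
def proj(c,P):
    q=rot(c).T@(np.array(P,float)-np.array(c['xyz'])); 
    K=np.array([[c['fx'],0,c['cx']],[0,c['fy'],c['cy']],[0,0,1]])
    return cv2.projectPoints(np.array([[q[0],-q[1],-q[2]]]),np.zeros(3),np.zeros(3),K,np.array(c['D'],float))[0].ravel()
E
python3 - <<'E'
from h import *
print(telemetry.read_state())
for n in ['side','top','wrist']:
    c,_,_=snap(n,n+'0'); print(n,c)
E
```

```text
{'clock': 0.0, 'qpos': array([ 1.2401972 ,  0.6293479 ,  0.03841406,  1.51836466, -0.0269806 ,
        0.99627632, -0.02000652]), 'qd': array([ 1.70659092e-03,  2.04230759e-03,  8.99759983e-05, -2.23443411e-04,
       -8.19256218e-04,  1.26636877e-03,  2.43606946e-05]), 'tau': array([ 5.79565931e-04, -5.63406694e+01,  1.22622974e+00, -1.93446583e+01,
        1.09511730e-02,  1.04770559e-02,  1.61669828e-05]), 'eef_pos': array([ 169.99214664, -626.73911033,  230.38848961]), 'tool_rot': array([ 3.14156805e+00,  1.87881755e-03, -1.30597055e+00]), 'force': array([-0.28614558, -0.96907092, -0.63286503]), 'torque': array([-0.01547405,  0.02298243,  0.04823409]), 'width': 85.4786399517567}
side {'fx': 367.97817788507325, 'fy': 367.97817788507325, 'cx': 255.76827941423895, 'cy': 197.4379318517685, 'D': array([0.00808871, 0.        , 0.        , 0.        , 0.        ]), 'xyz': array([-131.9209812 ,  713.71436319,  879.91369945]), 'attitude': array([ 0.91594015,  0.00418622, -2.44046347])}
top {'fx': 439.02661322973773, 'fy': 439.02661322973773, 'cx': 248.9401307302867, 'cy': 192.13503292928633, 'D': array([-0.00876567,  0.        ,  0.        ,  0.        ,  0.        ]), 'xyz': array([ 190.42065735,  -76.20047617, 1847.05341102]), 'attitude': array([ 0.18394127,  0.00443539, -1.58752282])}
wrist {'fx': 343.979713499974, 'fy': 343.979713499974, 'cx': 258.6497054286299, 'cy': 182.14518761563582, 'D': array([-0.10583196,  0.        ,  0.        ,  0.        ,  0.        ]), 'xyz': array([ 239.01957713, -608.16492836,  373.51784864]), 'attitude': array([-2.85592976e-01,  1.22718261e-03, -1.30697114e+00])}
```

View pics/side0.png

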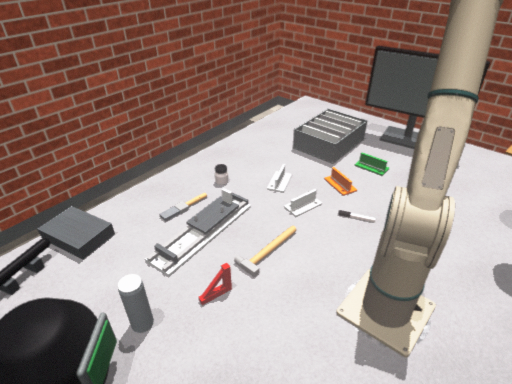

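View pics/top0.png

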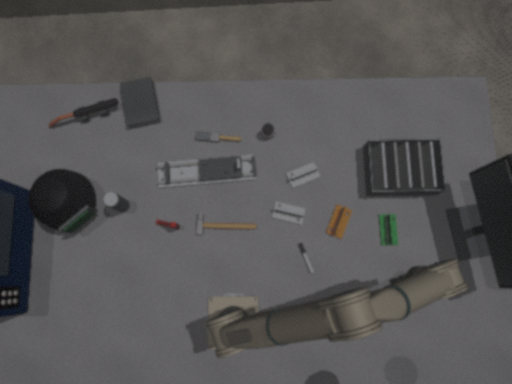

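View pics/wrist0.png

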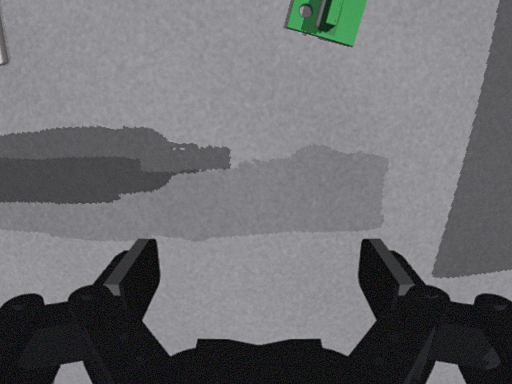

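Run:
```python
import cv2
a=cv2.imread('pics/side0.png')[150:275,140:360]; cv2.imwrite('pics/s0c.png',cv2.resize(a,None,fx=3.6,fy=3.6,interpolation=cv2.INTER_CUBIC))
a=cv2.imread('pics/top0.png')[110:250,145:355]; cv2.imwrite('pics/t0c.png',cv2.resize(a,None,fx=3.8,fy=3.8,interpolation=cv2.INTER_CUBIC))
```

```text
(no output)
```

View pics/s0c.png

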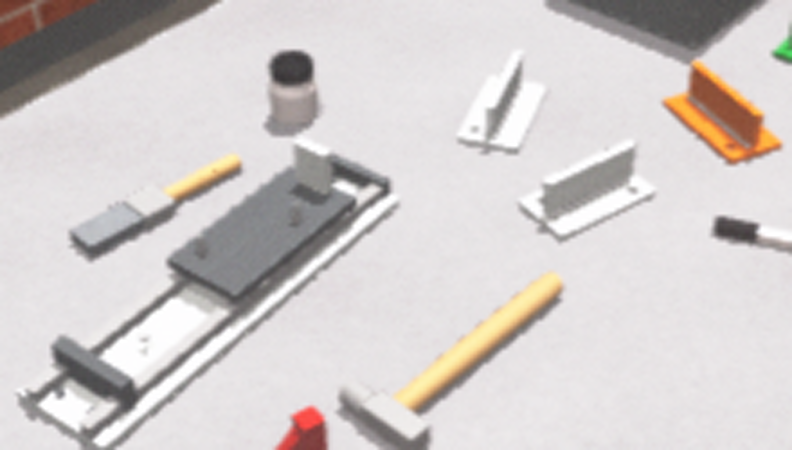

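View pics/t0c.png

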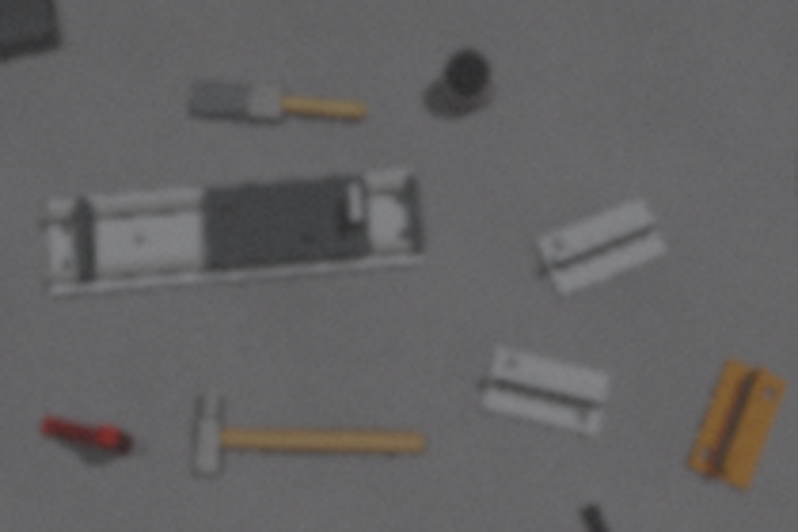

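Candidates (top px): grey coupon A (289,212), apparently with two holes; grey coupon B (303,175), apparently with one; plus orange (339,222) and green (388,229) look-alikes, which are excluded. The carriage is dark, with its tab at (238,164) and the end stop at (167,173). Next I measure from both fixed cameras.

Run:
```python
from h import *
def tri(o1,r1,o2,r2):
    A=np.stack([r1,-r2],1); t=np.linalg.lstsq(A,o2-o1,rcond=None)[0]
    p,q=o1+r1*t[0],o2+r2*t[1]; return (p+q)/2,np.linalg.norm(p-q)
ct,it,dt=load('top0'); cs,is_,ds=load('side0')
Pt=cloud(ct,dt);Ps=cloud(cs,ds)
T=lambda x,y:(145+x/3.8-.37,110+y/3.8-.37); S=lambda x,y:(140+x/3.6-.36,150+y/3.6-.36)
pts={'tabtop':((354,198),(314,150)),'webA_r':((606,401),(633,147)),'webA_l':((484,383),(546,187)),'webB':((655,230),(518,57)),'webBl':((543,264),(490,105)),'dowel-st':((225,205),(201,245)),}
for k,(a,b) in pts.items():
    p,e=tri(*ray(ct,*T(*a)),*ray(cs,*S(*b))); print(k,p.round(1),'gap',e.round(1))
# clouds
for nm,P in (('top',Pt),('side',Ps)):
    print(nm,'table z',np.nanmedian(P[...,2][(abs(P[...,0]-480)<40)&(abs(P[...,1]-60)<40)]) )
    for nmn,c,zr in (('A',(430,-230),(35,65)),('B',(570,-290),(35,65))):
        m=(np.hypot(P[...,0]-c[0],P[...,1]-c[1])<110)&(P[...,2]>zr[0])&(P[...,2]<zr[1])
        q=P[m]; 
        if len(q)>5:
            mu=q.mean(0);w,v=np.linalg.eigh(np.cov(q[:,:2].T));a=np.degrees(np.arctan2(v[1,1],v[0,1]));print(nmn,len(q),mu.round(1),q.min(0).round(),q.max(0).round(),a)
```

```text
tabtop [643.4 -32.   87.7] gap 7.0
webA_r [ 427.  -300.    40.6] gap 3.1
webA_l [ 446.4 -166.9   57. ] gap 2.3
webB [ 619.5 -359.4   45.2] gap 10.6
webBl [ 573.3 -235.4   65. ] gap 2.1
dowel-st [650.  114.1  53.6] gap 0.7
top table z -0.47971970274625164
A 85 [ 439.9 -236.2   51.6] [ 421. -295.   36.] [ 460. -180.   65.] 75.32257410487138
B 81 [ 602.2 -302.3   51.3] [ 577. -358.   36.] [ 627. -247.   61.] 111.06922242377368
side table z -0.6623167898500242
A 140 [ 440.4 -231.2   46.2] [ 422. -292.   35.] [ 462. -174.   57.] 75.40441554103312
B 71 [ 601.4 -298.6   48.3] [ 580. -358.   36.] [ 628. -244.   56.] 111.26879311640694
```

Emit:
arm_command(rot=[[0,0,5.8],[0,0,5.8],[0,0,5.8],[0,0,5.8],[0,0,5.8]], slide=[[27,31,2],[27,31,2],[27,31,2],[27,31,2],[27,31,2]], gripper=[85,85,85,85,85])

```text
clock: 0.57
eef_pos: [295.9, -474.2, 237.9]
tool_rot: [3.132, 0.001, -0.799]
force: [0.6, -0.5, -0.2]
width: 85.0
```

Emit:
arm_command(rot=[[0,0,5.8],[0,0,5.8],[0,0,5.8],[0,0,5.8],[0,0,5.8]], slide=[[27,31,2],[27,31,2],[27,31,2],[27,31,2],[27,31,2]], gripper=[85,85,85,85,85])

```text
clock: 0.98
eef_pos: [430.7, -315.3, 247.9]
tool_rot: [3.131, 0.002, -0.268]
force: [0.9, -0.4, 0.1]
width: 84.9
```

Emit:
arm_command(rot=[[0,0,5.4],[0,0,5.0],[0,0,5.0],[0,0,0]], slide=[[27,35,3],[27,35,3],[27,35,3],[0,0,0]], gripper=[85,85,85,85])

```text
clock: 1.32
eef_pos: [511.9, -206.6, 257.1]
tool_rot: [3.136, -0.003, 0.03]
force: [1.2, 0.2, -0.4]
width: 85.2
```

Run:
```python
from h import *
s=telemetry.read_state();print(s['eef_pos'],s['tool_rot'],s['clock']);snap('wrist','w1')
a=cv2.imread('pics/w1.png');cv2.imwrite('pics/w1b.png',cv2.resize(a,None,fx=1.55,fy=1.55,interpolation=cv2.INTER_CUBIC))
```

```text
[ 511.94423958 -206.64377666  257.12656766] [ 3.13643442 -0.00348698  0.03014552] 1.3167
```

View pics/w1b.png

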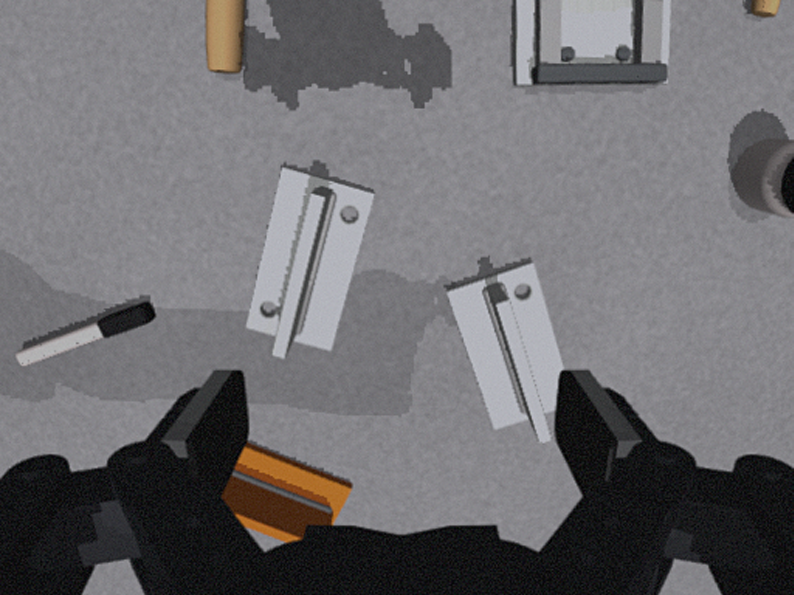

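A (enlarged px about 310,260) shows two holes, at (349,214) and (269,308). B has a single hole at (523,291) and plain plate at the opposite corner (500,410). So A is the target.

Run:
```python
from h import *
c,im,d=load('w1'); P=cloud(c,d)
u=lambda x,y:((x+.5)/1.55-.5,(y+.5)/1.55-.5)
h1=atz(c,*u(349,214),8);h2=atz(c,*u(269,308),8)
m=(h1+h2)/2; v=h1-h2
print('holes',h1.round(1),h2.round(1),'mid',m.round(1),'dist',np.linalg.norm(v),'exp',np.hypot(42,90))
print('y-axis angle A', np.degrees(np.arctan2(v[1],v[0]))-(np.degrees(np.arctan2(45,21)))+90)
print('table z', np.nanmedian(P[150:180,250:300,2]))
for n,(lo,hi,ctr) in {'web':(40,65,(440,-235)),'plate':(5,12,(440,-235)),'webB':(40,65,(602,-302))}.items():
    mm=(np.hypot(P[...,0]-ctr[0],P[...,1]-ctr[1])<90)&(P[...,2]>lo)&(P[...,2]<hi); q=P[mm].astype(np.float32)
    r=cv2.minAreaRect(q[:,:2]); print(n,len(q),np.median(q[:,2]),q.mean(0),r)
# corners of plate (z=8): 
for k in [(282,166),(374,190),(331,350),(247,327)]: print(k,atz(c,*u(*k),8).round(1))
# carriage fit from top cam
ct,it,dt=load('top0');Pt=cloud(ct,dt)
for tag in('top0','side0'):
    cc,ii,dd=load(tag);Q=cloud(cc,dd)
    for lo,hi in((40,50),(75,105)):
        mm=(abs(Q[...,0]-645)<60)&(Q[...,1]>-70)&(Q[...,1]<190)&(Q[...,2]>lo)&(Q[...,2]<hi);q=Q[mm].astype(np.float32);print(tag,lo,len(q),q.mean(0),q.min(0),q.max(0),cv2.minAreaRect(q[:,:2]))
```

```text
holes [ 473.7 -199.6    8. ] [ 411.1 -275.2    8. ] mid [ 442.4 -237.4    8. ] dist 98.18446172383534 exp 99.31767214348109
y-axis angle A 75.34537764821889
table z 0.5482069218664094Traceback (most recent call last):
  File "<stdin>", line 11, in <module>
cv2.error: OpenCV(4.12.0) /io/opencv/modules/imgproc/src/convhull.cpp:143: error: (-215:Assertion failed) total >= 0 && (depth == CV_32F || depth == CV_32S) in function 'convexHull'
```

Run:
```python
from h import *
c,im,d=load('w1'); P=cloud(c,d)
print(np.isnan(P).mean(), P.dtype)
fit=lambda q:tuple(np.round(np.array(x),1) for x in cv2.minAreaRect(np.ascontiguousarray(q[:,:2],dtype=np.float32)))
for n,(lo,hi,ctr) in {'web':(40,65,(440,-235)),'plate':(4,14,(440,-235))}.items():
    mm=(np.hypot(P[...,0]-ctr[0],P[...,1]-ctr[1])<90)&(P[...,2]>lo)&(P[...,2]<hi); q=P[mm]
    print(n,len(q));
    if len(q)>3: print(np.median(q[:,2]),q.mean(0),fit(q))
for tag in('top0','side0'):
    cc,ii,dd=load(tag);Q=cloud(cc,dd)
    for lo,hi in((40,50),(75,105)):
        mm=(abs(Q[...,0]-645)<60)&(Q[...,1]>-70)&(Q[...,1]<190)&(Q[...,2]>lo)&(Q[...,2]<hi);q=Q[mm];print(tag,lo,len(q),q.mean(0),q.min(0),q.max(0),fit(q) if len(q)>3 else 0)
```

```text
0.004140218098958333 float64
web 1141
53.404793220311035 [ 443.48069646 -233.84447925   52.63598487] (array([ 442.1, -237.6]), array([119.3,  10.9]), np.float64(75.6))
plate 4862
8.640066396668487 [ 443.47233097 -233.79534382    8.79364484] (array([ 441.8, -237.5]), array([130.5,  70.2]), np.float64(75.2))
top0 40 589 [631.48098705  50.64107413  44.67094076] [585.14084543 -42.14817742  40.02339246] [683.22441425 139.41713625  49.9566076 ] (array([631.8,  48.1]), array([ 92.7, 180.3]), np.float64(4.3))
top0 75 29 [636.47088669 -29.94473334  95.55364246] [618.3000048  -35.20779711  89.5901342 ] [657.53526886 -22.75428833 104.62525454] (array([637.8, -30.1]), array([39.9, 11.2]), np.float64(6.3))
side0 40 799 [630.60320141  56.17372648  44.02070183] [585.05183648 -44.0098783   40.01419622] [684.72066471 144.26445842  49.88692582] (array([632.9,  50.2]), array([ 93.9, 184.9]), np.float64(3.5))
side0 75 66 [635.38654935 -25.97467367  89.04914884] [617.67308867 -34.88665245  75.11194925] [658.26471386 -19.64133457  98.11558538] (array([638.1, -27. ]), array([40.9, 13. ]), np.float64(4.4))
```

Emit:
arm_command(rot=[[0.3,0,0.5],[0,0,0.5],[0,0,0.5],[0,0,0.5],[0,0,0.3]], slide=[[26,29,0],[26,29,0],[26,29,-15],[26,29,-20],[26,29,-20]], gripper=[0,0,0,0,0])

```text
clock: 1.78
eef_pos: [633.4, -82.4, 203.8]
tool_rot: [3.125, 0.001, 0.039]
force: [0.2, -0.2, -0.7]
width: 25.0
```

Run:
```python
from h import *
s=telemetry.read_state();print(s['eef_pos'],s['tool_rot'],s['clock'],s['width']);c,im,d=snap('wrist','w2');P=cloud(c,d)
m=(abs(P[...,0]-640)<60)&(P[...,1]>-110)&(P[...,1]<-50); print(np.nanmax(P[m][:,2]))
m=(abs(P[...,0]-640)<60)&(P[...,1]>-60)&(P[...,1]<200)&(P[...,2]>85)&(P[...,2]<105)
q=P[m];print(len(q),cv2.minAreaRect(np.ascontiguousarray(q[:,:2],dtype=np.float32)),np.median(q[:,2]))
m=(abs(P[...,0]-640)<60)&(P[...,1]>-60)&(P[...,1]<200)&(P[...,2]>42)&(P[...,2]<49)
q=P[m];print(len(q),cv2.minAreaRect(np.ascontiguousarray(q[:,:2],dtype=np.float32)),np.median(q[:,2]))
```

```text
[633.42974293 -82.36721269 203.82863849] [3.12545911e+00 1.48133699e-03 3.86392335e-02] 1.7833 25.013651155165075
301.56397412508113
994 ((639.5216674804688, -30.646732330322266), (39.837196350097656, 12.31797981262207), 4.108866214752197) 97.23904364036491
11448 ((637.2172241210938, 4.979465484619141), (90.87804412841797, 97.89737701416016), 3.873629093170166) 45.40020547581088
```

View pics/w2.png

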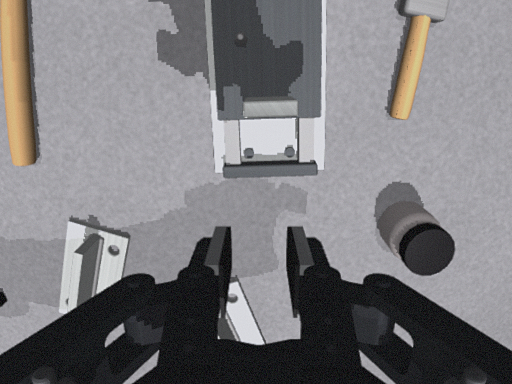

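Emit:
arm_command(rot=[[0.5,0,0.4],[0.4,0,0.4],[0,0,0.4],[0,0,0.3],[0,0,0]], slide=[[4,4,-30],[4,3,-35],[0,2,-35],[0,2,-32],[0,0,-4]], gripper=[0,0,0,0,0])

```text
clock: 2.25
eef_pos: [645.1, -62.0, 56.8]
tool_rot: [-3.134, 0.0, 0.075]
force: [-0.8, 0.0, -0.3]
width: 0.1
```

Emit:
arm_command(rot=[[-0.4,0,0],[0,0,0],[0,0,0],[0,0,0],[0,0,0]], slide=[[-2,4,8],[-2,12,0],[-1,15,0],[-1,18,0],[-1,18,0]], gripper=[0,0,0,0,0])

```text
clock: 2.67
eef_pos: [636.7, -7.0, 69.4]
tool_rot: [3.128, 0.002, 0.058]
force: [0.9, -2.9, -2.0]
width: 0.2
```

Emit:
arm_command(rot=[[0,0,0],[0,0,0],[0,0,0],[0,0,0],[0,0,0]], slide=[[-1,18,0],[-1,18,0],[-1,18,0],[-1,15,0],[-1,12,0]], gripper=[0,0,0,0,0])

```text
clock: 3.08
eef_pos: [634.4, 74.1, 81.9]
tool_rot: [3.118, -0.011, 0.054]
force: [0.2, -3.7, -2.5]
width: -0.1
```

Run:
```python
from h import *
s=telemetry.read_state();print(s['eef_pos'],s['tool_rot'],s['clock'],s['force']);snap('side','s2')
a=cv2.imread('pics/s2.png')[150:290,130:300]; cv2.imwrite('pics/s2c.png',cv2.resize(a,None,fx=4,fy=4,interpolation=cv2.INTER_CUBIC))
```

```text
[634.35641726  74.06913738  81.88935617] [ 3.11805182 -0.01073371  0.05367562] 3.0833 [ 0.18601182 -3.66297612 -2.50064177]
```

View pics/s2c.png

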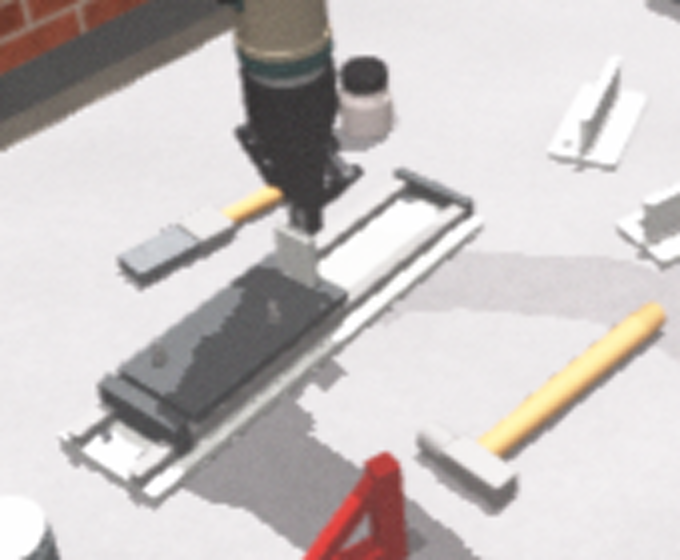

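Emit:
arm_command(rot=[[0.6,0.3,0],[0.3,0.2,0],[0,0,0]], slide=[[-1,3,-7],[-1,8,-6],[-1,8,-2]], gripper=[0,0,0])

```text
clock: 3.38
eef_pos: [635.3, 74.1, 75.8]
tool_rot: [3.104, -0.009, 0.047]
force: [1.4, -14.9, -5.8]
width: -0.1
```

Emit:
arm_command(rot=[[0,0,0],[0,0,0],[0,0,0]], slide=[[0,10,0],[0,12,0],[0,12,0]], gripper=[0,0,0])

```text
clock: 3.63
eef_pos: [634.9, 73.4, 77.1]
tool_rot: [3.059, -0.003, 0.026]
force: [3.3, -19.4, -11.1]
width: 0.1
```

Run:
```python
from h import *
s=telemetry.read_state();print(s['eef_pos'],s['tool_rot'],s['clock'],s['force']);snap('side','s3')
a=cv2.imread('pics/s3.png')[200:280,140:230]; cv2.imwrite('pics/s3c.png',cv2.resize(a,None,fx=7,fy=7,interpolation=cv2.INTER_CUBIC))
```

```text
[634.91165793  73.39460514  77.0595678 ] [ 3.05949599 -0.00309581  0.02646979] 3.6333 [  3.30173575 -19.41205812 -11.14886824]
```

View pics/s3c.png

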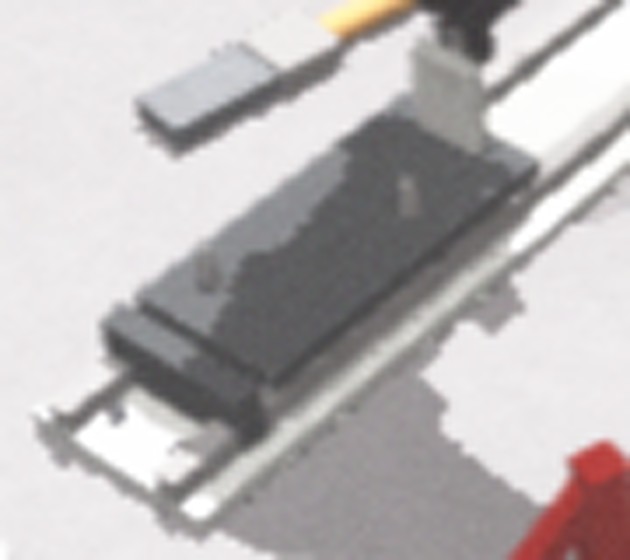

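Emit:
arm_command(rot=[[1.5,0,0.3],[1.5,0,0.3],[1,0,0.3],[0.5,0,0.3],[0,0,0]], slide=[[0,-25,0],[0,-15,10],[0,0,40],[0,0,40],[0,10,40]], gripper=[40,85,85,85,85])

```text
clock: 4.1
eef_pos: [630.2, 36.4, 207.9]
tool_rot: [3.132, 0.003, 0.042]
force: [1.1, -0.1, -0.2]
width: 60.5
```

Emit:
arm_command(rot=[[0,0,0],[0,0,0],[0,0,0],[0,0,0]], slide=[[-5,35,20],[-5,35,20],[-5,30,0],[0,0,0]], gripper=[85,85,85,85])

```text
clock: 4.43
eef_pos: [620.2, 145.2, 270.7]
tool_rot: [-3.14, -0.028, 0.036]
force: [-0.4, 2.0, -1.2]
width: 85.0
```

```bash
cat > nest.py <<'E'
from h import *
import sys
s=telemetry.read_state();print(s['eef_pos'],s['tool_rot'],s['clock'],s['width'],s['force']);c,im,d=snap('wrist',sys.argv[1]);P=cloud(c,d)
fit=lambda q:[np.round(x,2) for x in cv2.minAreaRect(np.ascontiguousarray(q[:,:2],dtype=np.float32))]
def sel(x,y,r,lo,hi):
    m=(np.hypot(P[...,0]-x,P[...,1]-y)<r)&(P[...,2]>lo)&(P[...,2]<hi); return P[m]
q=sel(635,85,50,85,105);print('tab',len(q),fit(q),np.median(q[:,2]))
q=sel(628,188,140,42,48.5);print('face',len(q),fit(q),np.median(q[:,2]))
q=sel(628,188,80,58,72);print('dowel n',len(q))
if len(q):
    import numpy as np
    for sg in(1,-1):
        k=q[(q[:,1]-188)*sg>0]; print(sg,len(k),k.mean(0).round(1) if len(k) else '')
E
python3 nest.py w3
```

```text
[620.21891799 145.24364942 270.7079598 ] [-3.13958873 -0.02821094  0.03587734] 4.4333 85.02468011161481 [-0.42481027  2.02329252 -1.206146  ]
tab 591 [array([630.83,  91.54]), array([39.17, 12.06]), np.float64(2.55)] 97.11827613870656
face 15000 [array([624.55, 179.75]), array([ 90.67, 204.77]), np.float64(3.93)] 45.54565498161722
dowel n 135
1 73 [641.5 235.2  63.3]
-1 62 [606.2 143.4  63.3]
```

View pics/w3.png

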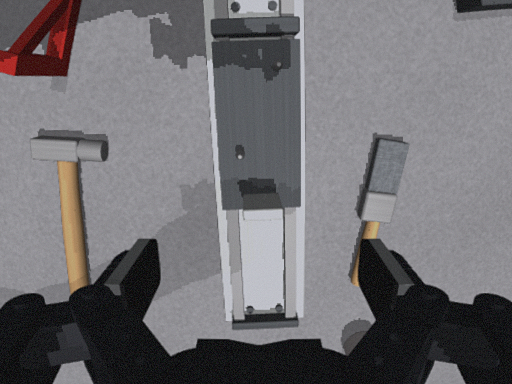

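Run:
```python
from h import *
c,im,d=load('w3');P=cloud(c,d)
a=np.radians(4);dx=P[...,0]-624;dy=P[...,1]-189.3
X=np.cos(a)*dx+np.sin(a)*dy;Y=-np.sin(a)*dx+np.cos(a)*dy
for y in range(60,125,2):
    m=(abs(X)<20)&(abs(Y-y)<1)
    if m.any(): print(y,np.nanmedian(P[...,2][m]).round(1),end=' | ')
a=cv2.imread('pics/w3.png')[0:80,190:320]; cv2.imwrite('pics/w3c.png',cv2.resize(a,None,fx=6,fy=6,interpolation=cv2.INTER_CUBIC))
```

```text
60 45.3 | 62 45.4 | 64 45.4 | 66 45.2 | 68 45.3 | 70 45.3 | 72 44.5 | 74 13.1 | 76 28.4 | 78 46.0 | 80 46.3 | 82 46.3 | 84 46.3 | 86 46.4 | 88 46.7 | 90 46.4 | 92 45.7 | 98 12.2 | 100 12.3 | 102 12.4 | 104 12.5 | 106 12.6 | 108 12.7 | 110 12.8 | 112 12.7 | 114 12.4 | 116 12.5 |
```

View pics/w3c.png

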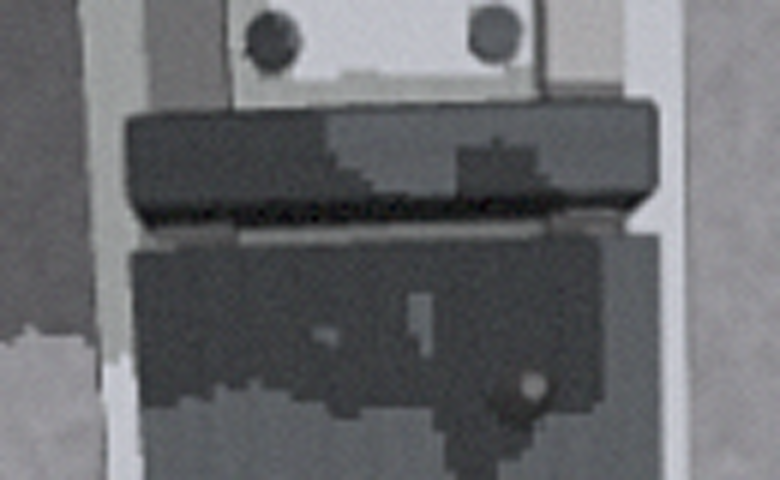

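Emit:
arm_command(rot=[[0,0.8,0],[0,0.8,0.5],[0,0,0.5],[0,0,0],[0,0,0]], slide=[[5,-35,0],[5,-35,-5],[2,-25,-30],[0,0,-40],[0,0,-38]], gripper=[0,0,0,0,0])

```text
clock: 4.9
eef_pos: [640.9, 49.5, 173.4]
tool_rot: [-3.137, -0.035, 0.059]
force: [-0.1, 1.9, -0.2]
width: 25.2
```

```bash
python3 -c "
from h import *
s=telemetry.read_state();print(s['eef_pos'],s['tool_rot'],s['clock'],s['width'])"
```

```text
[640.89762872  49.46173611 173.37096477] [-3.13727147 -0.03492799  0.05929998] 4.9 25.249438453259327
```

Emit:
arm_command(rot=[[0,1,0],[0,1,0],[0,0,0.3],[0,0,0]], slide=[[-2,0,-35],[-2,0,-35],[-1,0,-32],[0,0,0]], gripper=[0,0,0,0])

```text
clock: 5.23
eef_pos: [632.0, 43.1, 64.6]
tool_rot: [-3.138, 0.006, 0.057]
force: [-0.9, -0.8, -0.5]
width: 0.2
```

Emit:
arm_command(rot=[[0,0,0],[0,0,0],[0,0,0],[0,0,0],[0,0,0]], slide=[[-1,8,0],[-1,8,0],[-0.5,8,0],[-0.5,8,0],[-0.5,8,0]], gripper=[0,0,0,0,0])

```text
clock: 5.65
eef_pos: [631.4, 74.3, 70.5]
tool_rot: [3.13, 0.001, 0.051]
force: [5.4, -27.3, -19.4]
width: 0.1
```

Emit:
arm_command(rot=[[0.3,0,0],[0.3,0,0],[0,0,0],[0,0,0],[0,0,0]], slide=[[0,-25,0],[0,-5,20],[0,0,40],[0,0,40],[-3,30,40]], gripper=[0,0,0,0,0])

```text
clock: 6.07
eef_pos: [626.7, 61.1, 206.3]
tool_rot: [3.129, 0.006, 0.045]
force: [1.4, -0.0, 0.6]
width: 0.1
```

Emit:
arm_command(rot=[[0,0,0],[0,0,0],[0,0,0],[0,0,0]], slide=[[-5,40,20],[-3,40,0],[0,10,0],[0,0,0]], gripper=[0,0,0,0])

```text
clock: 6.4
eef_pos: [623.8, 165.6, 247.5]
tool_rot: [3.141, -0.025, 0.05]
force: [0.4, -0.5, -0.3]
width: -0.1
```

```bash
python3 nest.py w4
python3 - <<'E'
from h import *
c,im,d=load('w4');P=cloud(c,d)
a=np.radians(4);dx=P[...,0]-624;dy=P[...,1]-189.3
X=np.cos(a)*dx+np.sin(a)*dy;Y=-np.sin(a)*dx+np.cos(a)*dy
for y in range(68,98,1):
    m=(abs(X)<20)&(abs(Y-y)<.5)
    if m.any(): print(y,np.nanmedian(P[...,2][m]).round(1),end=' | ')
a=cv2.imread('pics/w4.png'); cv2.imwrite('pics/w4c.png',cv2.resize(a,None,fx=1.55,fy=1.55,interpolation=cv2.INTER_CUBIC))
E
```

```text
[623.8476291  165.581582   247.53658669] [ 3.14118179 -0.02525812  0.0495448 ] 6.4 -0.08007188303692944 [ 0.35968403 -0.53272823 -0.33765642]
tab 35 [array([630.02,  96.94]), array([39.71,  2.86]), np.float64(4.55)] 90.04163141232351
face 16246 [array([624.51, 179.62]), array([ 90.6 , 204.45]), np.float64(3.82)] 45.569712833661214
dowel n 138
1 73 [641.4 235.4  62.8]
-1 65 [606.1 143.8  63.3]
68 45.3 | 69 45.5 | 70 45.1 | 71 45.0 | 73 12.2 | 74 12.4 | 75 12.6 | 76 26.4 | 77 45.4 | 78 46.3 | 79 46.6 | 80 46.5 | 81 46.3 | 82 46.5 | 83 46.5 | 84 46.4 | 85 46.5 | 86 46.4 | 87 46.4 | 88 46.3 | 89 46.5 | 90 46.5 | 91 46.2 | 92 45.4 | 96 14.0 | 97 12.6 |
```

View pics/w4c.png

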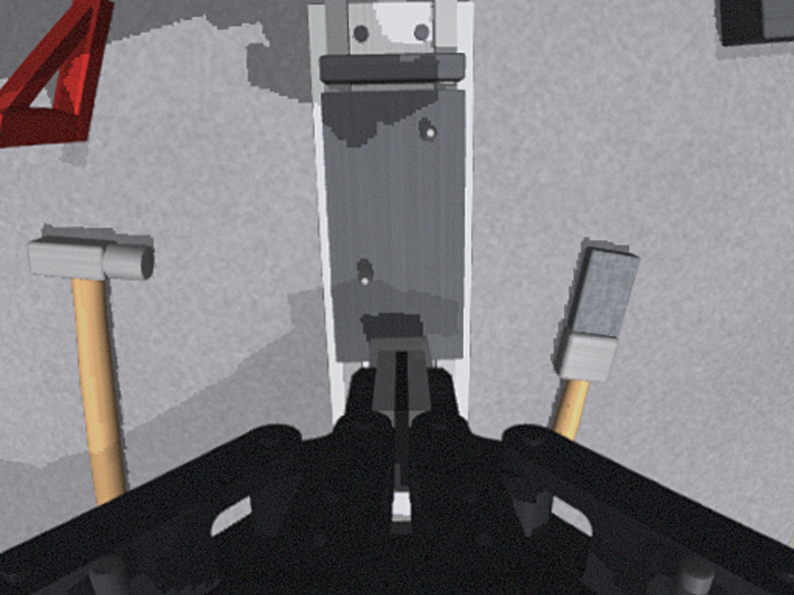

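Run:
```python
from h import *
a=np.radians(4)
for tag in ('w2','w3','w4'):
    c,im,d=load(tag);P=cloud(c,d)
    dx=P[...,0]-624;dy=P[...,1]-189.3
    X=np.cos(a)*dx+np.sin(a)*dy;Y=-np.sin(a)*dx+np.cos(a)*dy
    for x0 in (0,-38):
        print('\n',tag,x0)
        for y in list(range(-310,-80,2))+list(range(68,130,2)):
            m=(abs(X-x0)<6)&(abs(Y-y)<1)
            if m.sum()>1: print(y,np.nanmedian(P[...,2][m]).round(0),end='|')
```

```text
w2 0
-310 0.0|-308 1.0|-306 0.0|-304 1.0|-302 1.0|-300 1.0|-290 32.0|-288 33.0|-286 32.0|-284 32.0|-282 219.0|-280 227.0|-278 212.0|-276 235.0|-274 230.0|-272 234.0|-270 233.0|-268 237.0|-266 236.0|-264 241.0|-262 240.0|-260 282.0|-258 286.0|-256 13.0|-254 285.0|-252 296.0|-250 298.0|-248 13.0|-246 13.0|-244 12.0|-242 13.0|-240 12.0|-238 13.0|-234 45.0|-232 45.0|-226 97.0|-224 98.0|-222 97.0|-220 97.0|-218 97.0|-216 97.0|-214 73.0|-212 46.0|-210 46.0|-208 45.0|-206 45.0|-204 46.0|-202 45.0|-200 46.0|-198 45.0|-196 45.0|-194 45.0|-192 45.0|-190 45.0|-188 45.0|-186 45.0|-184 45.0|-182 45.0|-180 46.0|-178 46.0|-176 46.0|-174 46.0|-172 46.0|-170 45.0|-168 45.0|-166 46.0|-164 45.0|-162 46.0|-160 45.0|-158 45.0|-156 45.0|-154 46.0|-152 45.0|-150 45.0|-148 46.0|-146 46.0|-144 45.0|-142 45.0|-140 45.0|-138 45.0|
 w2 -38
-310 1.0|-308 1.0|-306 0.0|-304 1.0|-302 1.0|-300 1.0|-290 32.0|-288 33.0|-286 33.0|-284 33.0|-282 33.0|-280 257.0|-278 29.0|-276 260.0|-274 259.0|-272 260.0|-270 260.0|-268 259.0|-266 259.0|-264 246.0|-262 255.0|-260 261.0|-258 256.0|-256 27.0|-254 27.0|-252 27.0|-250 27.0|-
[... 3211 characters left out ...]
|102 13.0|104 12.0|106 12.0|108 12.0|110 13.0|112 13.0|114 13.0|116 12.0|118 12.0|120 13.0|122 12.0|124 12.0|126 12.0|128 13.0|
 w4 -38
-150 26.0|-148 27.0|-146 26.0|-144 27.0|-142 26.0|-140 27.0|-138 26.0|-136 27.0|-134 26.0|-132 27.0|-130 27.0|-128 26.0|-126 27.0|-124 26.0|-122 26.0|-120 27.0|-110 45.0|-108 45.0|-106 46.0|-104 46.0|-102 46.0|-100 46.0|-98 46.0|-96 46.0|-94 46.0|-92 46.0|-90 45.0|-88 46.0|-86 46.0|-84 46.0|-82 46.0|68 46.0|70 45.0|72 27.0|74 26.0|76 28.0|78 46.0|80 46.0|82 46.0|84 47.0|86 47.0|88 46.0|90 46.0|92 46.0|94 27.0|96 27.0|98 26.0|100 27.0|102 27.0|104 27.0|106 27.0|108 26.0|110 26.0|112 26.0|114 26.0|116 27.0|118 26.0|120 26.0|122 26.0|124 26.0|126 26.0|128 26.0|
```

Emit:
arm_command(rot=[[0,0.5,-1.6],[0,0.5,-1.6],[0,0,-1.6],[0,0,-1.6],[0,0,-1.6]], slide=[[-16,-36,0],[-16,-36,0],[-16,-36,0],[-16,-36,0],[-16,-36,0]], gripper=[45,45,45,45,45])

```text
clock: 6.87
eef_pos: [541.2, -10.7, 248.8]
tool_rot: [-3.135, -0.012, -0.08]
force: [-0.4, -0.7, 0.2]
width: 45.1
```

Emit:
arm_command(rot=[[0,0,-1.6],[0,0,-1.6],[0,0,-1.6],[0,0,-1.6],[0,0,-1.6]], slide=[[-16,-36,0],[-16,-36,0],[-16,-36,0],[-16,-36,0],[-16,-30,0]], gripper=[45,45,45,45,45])

```text
clock: 7.28
eef_pos: [453.6, -196.6, 249.6]
tool_rot: [-3.141, -0.012, -0.237]
force: [-0.2, -1.0, 0.5]
width: 44.8
```

Emit:
arm_command(rot=[[0,0.3,0],[0,0.3,0],[0,0.2,0],[0,0,0]], slide=[[-4,-15,-35],[-4,-15,-38],[0,0,-35],[0,0,0]], gripper=[45,45,45,45])

```text
clock: 7.62
eef_pos: [436.9, -245.0, 142.1]
tool_rot: [3.127, -0.004, -0.264]
force: [0.3, 1.0, -0.5]
width: 44.9
```

```bash
cat > web.py <<'E'
from h import *
import sys
s=telemetry.read_state();print(s['eef_pos'].round(1),s['tool_rot'].round(4),s['clock'],s['width']);c,im,d=snap('wrist',sys.argv[1]);P=cloud(c,d)
for n,(lo,hi) in {'web':(46,58),'plate':(5,12)}.items():
    m=(np.hypot(P[...,0]-442,P[...,1]+237)<80)&(P[...,2]>lo)&(P[...,2]<hi); q=P[m]
    print(n,len(q),np.median(q[:,2]) if len(q) else '',[np.round(x,1) for x in cv2.minAreaRect(np.ascontiguousarray(q[:,:2],dtype=np.float32))] if len(q)>5 else '')
E
python3 web.py w5
```

```text
[ 436.9 -245.   142.1] [ 3.1273 -0.0042 -0.2636] 7.6167 44.93806275057083
web 2337 53.44759006691069 [array([ 441.7, -237.7]), array([120.3,   9.6]), np.float64(75.3)]
plate 10090 8.584288200566675 [array([ 441.8, -238. ]), array([130.1,  70.6]), np.float64(75.1)]
```

View pics/w5.png

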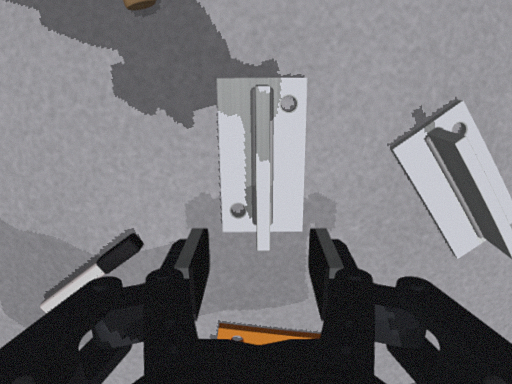

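Emit:
arm_command(rot=[[0.5,0.2,0],[0.3,0,0],[0,0,0.2],[0,0,0]], slide=[[3,4,-33],[2,3,-33],[0,0,-25],[0,0,0]], gripper=[45,45,45,45])

```text
clock: 8.0
eef_pos: [449.0, -242.7, 59.5]
tool_rot: [3.135, -0.015, -0.262]
force: [0.2, -0.5, 0.6]
width: 45.0
```

Emit:
arm_command(rot=[[0.2,0.7,0],[0,0.2,0],[0,0,0]], slide=[[-5,4,0],[-2,1,0],[0,0,0]], gripper=[45,45,45])

```text
clock: 8.25
eef_pos: [444.5, -238.1, 64.9]
tool_rot: [3.133, -0.004, -0.261]
force: [-0.8, -1.1, 1.0]
width: 45.1
```

Emit:
arm_command(rot=[[0.3,0.1,0],[0.1,0.1,0],[0,0,0],[0,0,0]], slide=[[-2,0,-18],[-1,0,-18],[0,0,-8],[0,0,0]], gripper=[45,45,45,45])

```text
clock: 8.58
eef_pos: [447.5, -240.4, 28.4]
tool_rot: [3.136, -0.014, -0.26]
force: [0.7, -0.2, -0.5]
width: 44.7
```

Emit:
arm_command(rot=[[0.1,0.4,0],[0.1,0.3,0],[0,0.2,0],[0,0,0]], slide=[[-4,2,-6],[-3,1,-5],[-1,0,-3],[0,0,0]], gripper=[45,45,45,45])

```text
clock: 8.92
eef_pos: [440.7, -237.9, 16.8]
tool_rot: [3.134, -0.002, -0.26]
force: [-0.6, -0.2, 0.1]
width: 44.8
```

Emit:
arm_command(rot=[[0.1,0,0],[0,0,0],[0,0,0],[0,0,0],[0,0,0]], slide=[[0,0,-1],[0,0,0],[0,0,0],[0,0,0],[0,0,0]], gripper=[20,5,0,0,0])

```text
clock: 9.33
eef_pos: [441.3, -238.1, 16.3]
tool_rot: [3.136, -0.002, -0.26]
force: [0.9, -0.1, -2.5]
width: 9.6
```

Emit:
arm_command(rot=[[0,0,0],[0,0,0],[0,0,0],[0,0,0]], slide=[[0,0,0],[0,0,10],[0,0,15],[0,0,0]], gripper=[0,0,0,0])

```text
clock: 9.67
eef_pos: [439.9, -237.4, 41.7]
tool_rot: [3.137, 0.001, -0.26]
force: [-0.4, 0.3, -3.2]
width: 9.5
```

Run:
```python
from h import *
s=telemetry.read_state();print(s['eef_pos'].round(1),s['tool_rot'].round(4),s['clock'],s['width'],s['force']);c,im,d=snap('wrist','w6')
```

```text
[ 439.9 -237.4   41.7] [ 3.1366e+00  1.4000e-03 -2.5980e-01] 9.6667 9.481367271947796 [-0.37703173  0.27592824 -3.20275961]
```

View pics/w6.png

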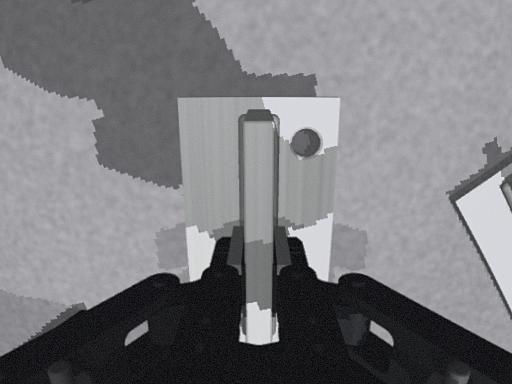

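Emit:
arm_command(rot=[[0,0,0],[0,0,0],[0,0,0],[0,0,1.5],[0,0,1.5]], slide=[[0,0,30],[0,0,35],[5,10,35],[13,28,25],[15,34,10]], gripper=[0,0,0,0,0])

```text
clock: 10.13
eef_pos: [463.6, -170.2, 175.1]
tool_rot: [3.134, 0.018, -0.222]
force: [1.2, 0.5, -4.1]
width: 9.6
```

Emit:
arm_command(rot=[[0,0,1.5],[0,0,1.5],[0,0,1.5],[0,0,1.5],[0,0,1.5]], slide=[[15,34,0],[15,34,0],[15,34,0],[15,34,0],[15,34,0]], gripper=[0,0,0,0,0])

```text
clock: 10.55
eef_pos: [540.3, 4.0, 177.8]
tool_rot: [3.131, 0.013, -0.093]
force: [0.8, 0.1, -1.9]
width: 9.4
```

Emit:
arm_command(rot=[[0.1,-0.2,1.9],[0.1,-0.2,1.9],[0.1,-0.2,1.9],[0,0,1.9],[0,0,1.4]], slide=[[17,36,2],[17,36,2],[17,36,0],[15,36,0],[10,28,0]], gripper=[0,0,0,0,0])

```text
clock: 10.97
eef_pos: [615.7, 185.5, 178.0]
tool_rot: [3.135, 0.008, 0.073]
force: [0.4, -0.1, -2.3]
width: 9.4
```

Emit:
arm_command(rot=[[0,0,0.5],[0,0,0],[0,0,0]], slide=[[3,5,-5],[0,0,0],[0,0,0]], gripper=[0,0,0])

```text
clock: 11.22
eef_pos: [617.3, 202.3, 169.8]
tool_rot: [-3.141, 0.01, 0.095]
force: [0.2, 0.5, -3.5]
width: 9.6
```

```bash
cat > held.py <<'E'
from h import *
import sys
s=telemetry.read_state();p=s['eef_pos'];print(p.round(1),s['tool_rot'].round(4),s['clock'],s['width'],s['force'].round(1));c,im,d=snap('wrist',sys.argv[1]);P=cloud(c,d)
Rt=R.from_euler('xyz',s['tool_rot']).as_matrix()
Q=(P-p)@Rt   # tool coords: z down
fit=lambda q:[np.round(x,2) for x in cv2.minAreaRect(np.ascontiguousarray(q[:,:2],dtype=np.float32))]
m=(abs(Q[...,2]-8)<3.5)&(abs(Q[...,0])<50)&(abs(Q[...,1])<90)&(Q[...,1]<-15);q=Q[m]
print('plate tool',len(q),fit(q),'z',np.median(q[:,2]), 'ymin',np.percentile(q[:,1],1),'x',np.percentile(q[:,0],[1,99]))
A=np.c_[q[:,:2],np.ones(len(q))];print('plane',np.linalg.lstsq(A,q[:,2],rcond=None)[0].round(4))
m=(abs(Q[...,2]+37)<4)&(abs(Q[...,0])<12)&(abs(Q[...,1])<90)&(Q[...,1]<-15);q=Q[m]
print('web tool',len(q),fit(q),np.median(q[:,2]))
m=(np.hypot(P[...,0]-624,P[...,1]-189)<140)&(P[...,2]>58)&(P[...,2]<72)
E
python3 held.py w7
```

```text
[617.3 202.3 169.8] [-3.1413  0.0105  0.0954] 11.2167 9.641035004554082 [ 0.2  0.5 -3.5]
plate tool 13149 [array([ -0.13, -40.34]), array([50.67, 70.49]), np.float64(90.0)] z 7.656271981835343 ymin -65.15864677023312 x [-34.50274263  34.33087472]
plane [1.5000e-03 1.6000e-03 7.6818e+00]
web tool 4123 [array([ -0.19, -37.71]), array([10.01, 45.4 ]), np.float64(0.02)] -37.232799759973844
```

View pics/w7.png

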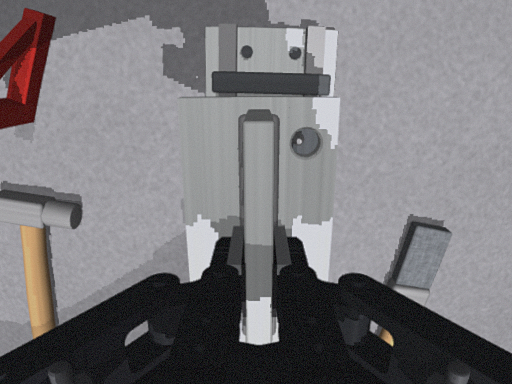

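Emit:
arm_command(rot=[[0,-0.3,-0.7],[0,-0.2,-0.7],[0,0,0],[0,0,0]], slide=[[3,-8,-20],[3,-6,-25],[0,0,-22],[0,0,0]], gripper=[0,0,0,0])

```text
clock: 11.6
eef_pos: [622.7, 178.2, 102.1]
tool_rot: [3.135, 0.001, 0.06]
force: [-0.7, -0.1, -3.9]
width: 9.4
```

Emit:
arm_command(rot=[[0,0,0]], slide=[[0,0,0]], gripper=[0])

```text
clock: 11.68
eef_pos: [622.5, 175.7, 102.0]
tool_rot: [3.134, 0.003, 0.058]
force: [0.2, 0.2, -2.8]
width: 9.3
```

Emit:
arm_command(rot=[[0.2,-0.1,0.2],[0,0,0.2],[0,0,0],[0,0,0]], slide=[[1,7,-4],[0,5,-3],[0,0,0],[0,0,0]], gripper=[0,0,0,0])

```text
clock: 12.02
eef_pos: [625.3, 186.7, 98.4]
tool_rot: [3.137, -0.003, 0.062]
force: [-0.3, -0.1, -2.9]
width: 9.6
```

```bash
python3 held.py w8;python3 - <<'E'
import cv2
a=cv2.imread('pics/w8.png')[70:230,160:360];cv2.imwrite('pics/w8c.png',cv2.resize(a,None,fx=3.7,fy=3.7,interpolation=cv2.INTER_CUBIC))
E
```

```text
[625.3 186.7  98.4] [ 3.1373 -0.0034  0.0615] 12.0167 9.63595637307445 [-0.3 -0.1 -2.9]
plate tool 13134 [array([ -0.05, -40.26]), array([70.7 , 50.51]), np.float64(0.01)] z 7.6376940285317705 ymin -65.1599863679215 x [-34.46297844  34.35505334]
plane [1.5000e-03 2.0000e-03 7.6825e+00]
web tool 4117 [array([ -0.17, -37.68]), array([10.08, 45.34]), np.float64(0.0)] -37.28125668277954
```

View pics/w8c.png

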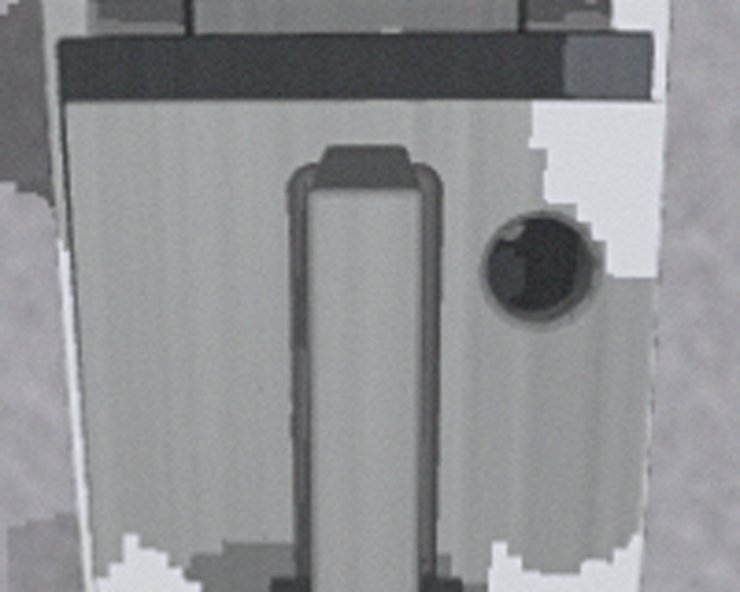

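```bash
cat > dv.py <<'E'
from h import *
import sys
tag,hx,hy,dx,dy,z=sys.argv[1],*map(float,sys.argv[2:7])
c,im,d=load(tag)
u=lambda x,y:(160+(x+.5)/3.7-.5,70+(y+.5)/3.7-.5)
h=atz(c,*u(hx,hy),z-7.7);w=atz(c,*u(dx,dy),67)
print('hole',h.round(1),'dowel tip',w.round(1),'move',(w-h).round(1)[:2])
E
python3 dv.py w8 540 268 515 235 98.4
```

```text
hole [643.1 233.7  90.7] dowel tip [642.8 234.1  67. ] move [-0.3  0.4]
```

Emit:
arm_command(rot=[[0.1,0.1,0.3],[0,0.1,0.2],[0,0,0],[0,0,0],[0,0,0]], slide=[[-1,1.5,-4],[-0.5,1,-4],[0,0,-2],[0,0,0],[0,0,0]], gripper=[0,0,0,0,0])

```text
clock: 12.48
eef_pos: [624.3, 191.0, 89.1]
tool_rot: [3.141, -0.002, 0.073]
force: [-0.1, -0.7, -3.4]
width: 9.5
```

```bash
python3 held.py w9;python3 - <<'E'
import cv2
a=cv2.imread('pics/w9.png')[70:230,160:360];cv2.imwrite('pics/w9c.png',cv2.resize(a,None,fx=3.7,fy=3.7,interpolation=cv2.INTER_CUBIC))
E
```

```text
[624.3 191.   89.1] [ 3.1408e+00 -2.5000e-03  7.2700e-02] 12.4833 9.450955788695529 [-0.1 -0.7 -3.4]
plate tool 13159 [array([ -0.23, -40.32]), array([50.63, 70.63]), np.float64(89.99)] z 7.678750897352351 ymin -65.21114375642001 x [-34.5912694   34.27437411]
plane [1.7000e-03 1.4000e-03 7.6888e+00]
web tool 4124 [array([ -0.25, -37.71]), array([45.4 , 10.08]), np.float64(89.95)] -37.22935266698795
```

View pics/w9c.png

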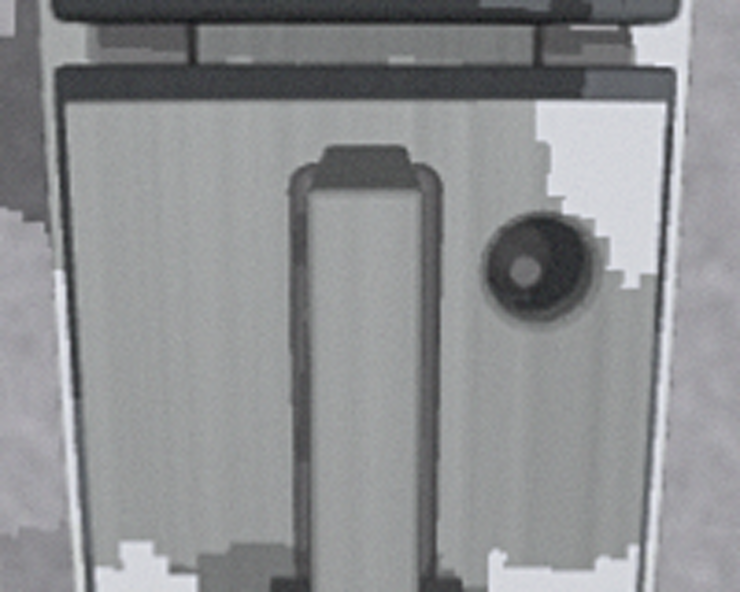

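```bash
python3 dv.py w9 540 268 524 270 89.1
python3 - <<'E'
from h import *
c,im,d=load('w9');P=cloud(c,d)
a=np.radians(4);dx=P[...,0]-624;dy=P[...,1]-189.3
X=np.cos(a)*dx+np.sin(a)*dy;Y=-np.sin(a)*dx+np.cos(a)*dy
for y in np.arange(64,98,1):
    m=(abs(X)<20)&(abs(Y-y)<.5)
    if m.any(): print(y,np.nanmedian(P[...,2][m]).round(1),end=' | ')
E
```

```text
hole [641.6 238.2  81.4] dowel tip [641.7 235.5  67. ] move [ 0.1 -2.7]
64 81.3 | 65 81.5 | 66 81.5 | 67 76.1 | 68 45.5 | 69 45.4 | 70 45.1 | 71 13.1 | 72 12.5 | 73 12.5 | 74 12.6 | 75 12.4 | 76 12.5 | 77 45.1 | 78 46.1 | 79 46.5 | 80 46.5 | 81 46.4 | 82 46.4 | 83 46.5 | 84 46.5 | 85 46.4 | 86 46.4 | 87 46.5 | 88 46.5 | 89 46.5 | 90 46.4 | 91 46.4 | 92 45.9 | 93 44.8 | 96 12.6 | 97 12.1 |
```

Emit:
arm_command(rot=[[0,0,0],[0,0,0],[0,0,0]], slide=[[0,-1.2,-2],[0,-0.5,-2],[0,0,0]], gripper=[0,0,0])

```text
clock: 12.78
eef_pos: [624.4, 188.9, 84.8]
tool_rot: [3.141, -0.002, 0.072]
force: [-0.1, 0.5, -3.1]
width: 9.6
```

Position is on target, so I lower in small steps.

Emit:
arm_command(rot=[[0,0,0],[0,0,0],[0,0,0],[0,0,0]], slide=[[-0.3,0.2,-3],[0,0,-3],[0,0,-2],[0,0,0]], gripper=[0,0,0,0])

```text
clock: 13.12
eef_pos: [624.1, 188.6, 75.8]
tool_rot: [3.14, -0.002, 0.072]
force: [-0.0, -0.1, -3.8]
width: 9.7
```

Emit:
arm_command(rot=[[0,0,0],[0,0,0],[0,0,0],[0,0,0]], slide=[[0,0.2,-3],[0,0,-3],[0,0,-3],[0,0,0]], gripper=[0,0,0,0])

```text
clock: 13.45
eef_pos: [624.0, 189.0, 65.7]
tool_rot: [3.14, -0.002, 0.072]
force: [-1.3, 0.0, -3.0]
width: 9.5
```

Emit:
arm_command(rot=[[0,0,0],[0,0,0],[0,0,0],[0,0,0]], slide=[[0,0,-2],[0,0,-2],[0,0,-2],[0,0,0]], gripper=[0,0,0,0])

```text
clock: 13.78
eef_pos: [624.5, 189.2, 62.1]
tool_rot: [3.14, -0.003, 0.072]
force: [0.3, -0.0, -2.6]
width: 9.1
```

Emit:
arm_command(rot=[[0,0,0],[0,0,0],[0,0,0]], slide=[[0,0,-2],[0,0,-3],[0,0,-4]], gripper=[0,0,0])

```text
clock: 14.03
eef_pos: [625.1, 189.5, 61.2]
tool_rot: [3.138, -0.005, 0.072]
force: [-9.9, -4.2, 34.0]
width: 9.6
```

```bash
python3 held.py w10;python3 - <<'E'
import cv2
a=cv2.imread('pics/w10.png')[70:230,160:360];cv2.imwrite('pics/w10c.png',cv2.resize(a,None,fx=3.7,fy=3.7,interpolation=cv2.INTER_CUBIC))
E
```

```text
[625.1 189.5  61.2] [ 3.1382 -0.0053  0.0717] 14.0333 9.56613064110742 [-9.9 -4.2 34. ]
plate tool 13159 [array([ -0.36, -40.29]), array([70.5 , 50.49]), np.float64(0.07)] z 7.602652749932768 ymin -65.19524841394436 x [-34.69449193  34.13633819]
plane [6.3000e-03 1.0000e-04 7.5771e+00]
web tool 4138 [array([ -0.15, -37.71]), array([45.37, 10.02]), np.float64(89.99)] -37.30930787891775
```

View pics/w10c.png

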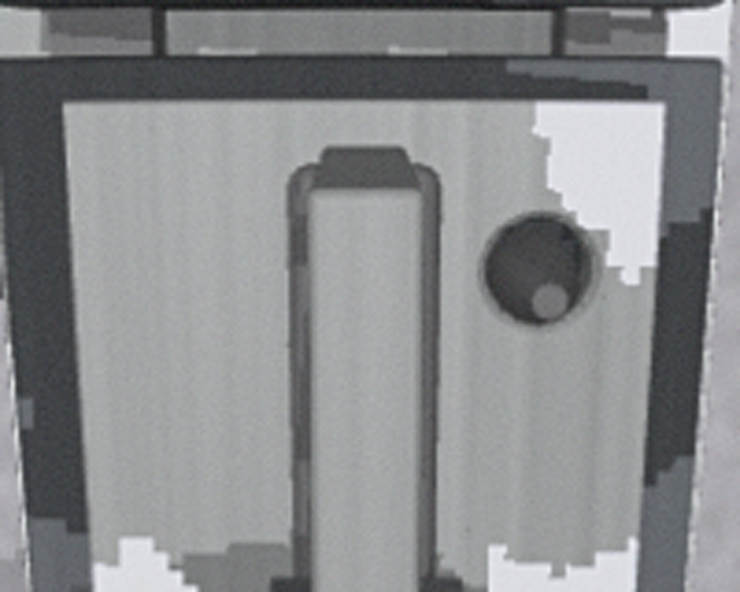

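Emit:
arm_command(rot=[[0,0.1,0],[0,0,0],[0,0,0]], slide=[[-1,-0.4,0],[-0.4,0,-1.5],[-0.3,0,-2]], gripper=[0,0,0])

```text
clock: 14.33
eef_pos: [625.0, 189.7, 61.3]
tool_rot: [3.139, -0.008, 0.072]
force: [-3.1, -1.2, 20.2]
width: 9.5
```

```bash
python3 - <<'E'
from h import *
for i in range(6):
    get_image('top'); s=telemetry.read_state(); print(s['clock'],s['eef_pos'].round(2),s['force'].round(1),s['width'].round(2))
E
python3 held.py w11
python3 - <<'E'
from h import *
c,im,d=load('w11');P=cloud(c,d)
m=(np.hypot(P[...,0]-624,P[...,1]-189.3)<80)&(abs(P[...,2]-53.4)<4); q=P[m];print(cv2.minAreaRect(np.ascontiguousarray(q[:,:2],dtype=np.float32)),np.median(q[:,2]))
snap('side','s11')
a=cv2.imread('pics/s11.png')[140:290,130:330]; cv2.imwrite('pics/s11c.png',cv2.resize(a,None,fx=3.9,fy=3.9,interpolation=cv2.INTER_CUBIC))
a=im[:,:,::-1][60:230,140:380];cv2.imwrite('pics/w11c.png',cv2.resize(a,None,fx=3.3,fy=3.3,interpolation=cv2.INTER_CUBIC))
E
```

```text
[624.9 189.7  61.4] [ 3.1387 -0.0082  0.0718] 14.3833 9.527970325937936 [-1.9 -0.8 10. ]
plate tool 13183 [array([ -0.16, -40.27]), array([70.4 , 50.52]), np.float64(0.01)] z 7.701013916598256 ymin -65.15492240216851 x [-34.68110004  34.18645793]
plane [ 6.1000e-03 -4.0000e-04  7.6413e+00]
web tool 4132 [array([ -0.13, -37.67]), array([10.04, 45.32]), np.float64(0.04)] -37.22228445004138
((624.6974487304688, 190.0055389404297), (70.45988464355469, 130.30389404296875), 4.039935111999512) 53.55778605159274Traceback (most recent call last):
  File "<stdin>", line 3, in <module>
AttributeError: 'float' object has no attribute 'round'
```

View pics/s11c.png

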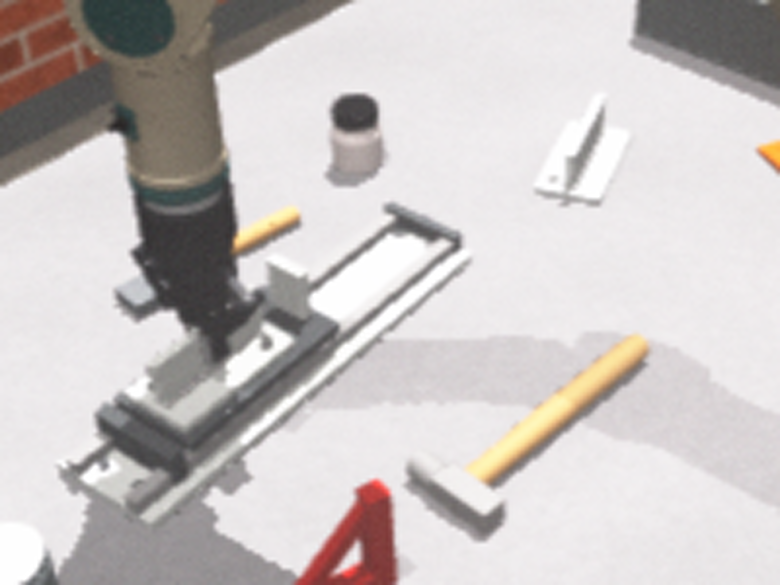

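View pics/w11c.png

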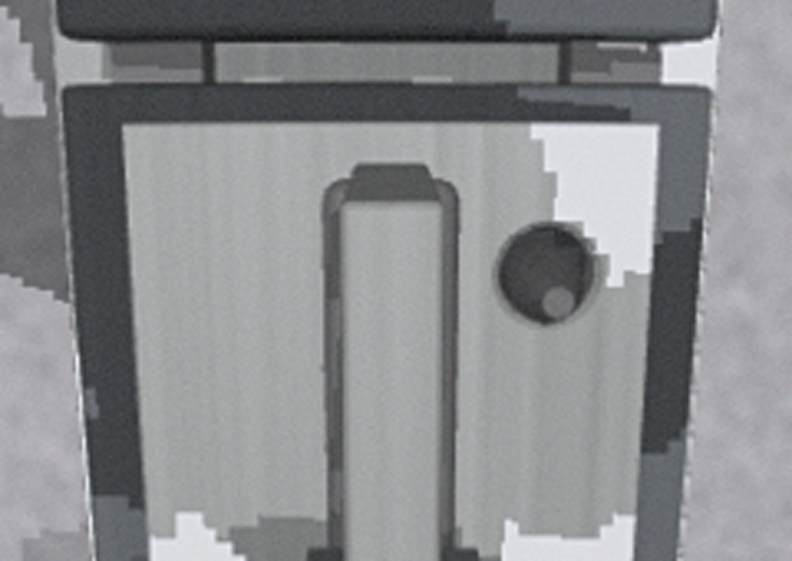

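Run:
```python
from h import *
for i in range(5):
    s=telemetry.read_state(); print(s['clock'],s['eef_pos'].round(2),s['force'].round(1),round(s['width'],2),flush=True); get_image('top')
```

```text
14.4833 [624.88 189.66  61.38] [-1.4 -1.6 10.8] 9.13
14.5333 [624.88 189.65  61.37] [-2.2 -1.1 10.1] 9.32
14.5833 [624.9  189.66  61.4 ] [-2.5 -1.1 10.7] 9.4
14.6333 [624.89 189.69  61.39] [-1.6 -0.9 10.6] 8.97
14.6833 [624.89 189.68  61.39] [-1.8 -1.2 11.2] 9.31
```

Emit:
arm_command(rot=[[0,0,0],[0,0,0],[0,0,0]], slide=[[0,1.5,-1],[0,3,-1],[0,4,-1]], gripper=[0,0,0])

```text
clock: 14.98
eef_pos: [625.2, 190.0, 61.3]
tool_rot: [3.127, -0.005, 0.068]
force: [-3.4, -9.0, 11.9]
width: 9.3
```

Emit:
arm_command(rot=[[0.5,0,0.1],[0.2,0,0],[0,0,0],[0,0,0]], slide=[[-0.3,-0.8,-0.5],[-0.3,0,-1.5],[-0.3,0,-2.5],[-0.3,0,-3]], gripper=[0,0,0,0])

```text
clock: 15.32
eef_pos: [625.6, 189.4, 61.2]
tool_rot: [3.138, -0.009, 0.068]
force: [-7.0, -3.1, 28.3]
width: 9.5
```

Run:
```python
from h import *
for i in range(7):
    s=telemetry.read_state(); print(s['clock'],s['eef_pos'].round(2),s['tool_rot'].round(4),s['force'].round(1),round(s['width'],2),flush=True); get_image('top')
c,im,d=snap('wrist','w12');P=cloud(c,d)
m=(np.hypot(P[...,0]-624,P[...,1]-189.3)<80)&(abs(P[...,2]-53.4)<4); q=P[m];print(cv2.minAreaRect(np.ascontiguousarray(q[:,:2],dtype=np.float32)),np.median(q[:,2]))
```

```text
15.3167 [625.59 189.4   61.18] [ 3.1383 -0.0089  0.0675] [-7.  -3.1 28.3] 9.48
15.3667 [625.62 189.44  61.23] [ 3.1383 -0.0092  0.0676] [-6.4 -3.  23.2] 9.31
15.4167 [625.66 189.37  61.23] [ 3.1382 -0.0092  0.0676] [-6.  -2.4 23.6] 9.2
15.4667 [625.63 189.4   61.22] [ 3.1383 -0.0092  0.0677] [-6.4 -2.8 23.6] 9.35
15.5167 [625.64 189.41  61.23] [ 3.1383 -0.0092  0.0676] [-6.2 -1.7 23.7] 9.3
15.5667 [625.63 189.37  61.23] [ 3.1383 -0.0092  0.0676] [-5.5 -2.6 23.9] 8.95
15.6167 [625.61 189.4   61.24] [ 3.1383 -0.0092  0.0676] [-5.7 -1.8 23.5] 8.92
((625.343017578125, 190.08773803710938), (70.48310089111328, 129.56678771972656), 3.850464105606079) 53.47587233501588
```

```bash
python3 -c "
from h import *
print(ctrl.finish_job())"
```

```text
the job is handed in; nothing more can be done
None
```

I pushed the carriage to the station, seated the two-hole coupon over both dowels, and handed the job in at about 15.7 s. The coupon was still gripped by its web and pressed down. `finish_job` reported no verdict.

**Carriage:** It would go no further under a 27 N push on the tab, nor under 9 N through the seated coupon. I take that as its end of travel. One check disagreed: the pictures still show a gap of about 5–6 mm between the top edge of the carriage and the stop. It was about the same after the second push. I could not read the joint value itself.

**Coupon:** I chose the right one by its holes. The coupon I took showed two in the wrist camera, the other grey one showed one.

| Last check | Measured | Allowed |
|---|---|---|
| Distance from nest centre | about 1.5 mm (1.4 in x, 0.7 in y) | 4 mm |
| Angle to the nest | about 0.003 rad (3.85° against 4.0°) | 0.06 rad |
| Underside above carriage face | about 0 mm (plate top at 53.5 mm) | 2 mm |
| Downward push by the tool | about 23.6 N, steady over 0.3 s | over 8 N on the carriage |

The fingers were closed on the web at about 9 mm. I had no direct reading of the grip force.

The arm never touched the one-hole coupon or the other things on the table, as far as the pictures and force readings show. I did not measure their final positions.

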